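# Press the raised tin lids home

## Robot

A 7-joint arm with a two-finger parallel gripper is mounted at the origin on a cart in front of the work surface, level with it; the furniture and walls round the work are solid. World frame = base frame: x ahead of the robot, y to its left, z up, the work surface at z = 0. Lengths are in m, angles in rad, forces in N, time in s.
With the tool pointing down it reaches from about 0.4 to 0.85 m from the base axis. Payload 10.4 kg.
Tool frame: the origin (TCP) lies on the centre line of the jaws, within the pads' length; the fingertips stand 11 mm ahead of it and the grasp point (between the pads) lies 8 mm behind it (manip.finger_overhang is the distance from the TCP to the fingertips, in m); z points along the fingers, y is the line along which they close (so a half turn about z gives the same grasp; the last joint's range is limited). The gripper opens to 85 mm and grips with 20 to 120 N. Pads are 22 mm wide; open, the fingers measure 114 mm over their backs; the gripper's body (76 mm by 85 mm) begins 54 mm behind the grasp point. The pads swing forward as they close: fully open they stand 13 mm farther back than shut.
Start: joints at [1.32, 0.332, -0.065, 1.46, 0.022, 1.35, -0.088], TCP at [0.141, -0.609, 0.242] pointing down, gripper open.
Joint ranges: [-2.6, 2.6], [-0.5, 2.12], [-1.47, 1.34], [0.16, 2.42], [-1.27, 4.41], [0.06, 2.06], [-2.6, 2.6]. Speed limits (rad/s): [2.22, 2.22, 2.79, 2.79, 3.14, 3.14, 3.14].

## Interface

Orientations are given as a unit quaternion [x, y, z, w].
In Python, from workcell import manip, imaging, workorder gives the robot as it stands.
- The arm moves only by the tool jog_arm, never from a script. Its argument "deltas" is a list of rows, each an object with "gripper": the opening, from 0 (shut) to 1 (fully open); "offset": the shift along the tool's x, y, z in m, a list of three; "rotation": the turn, a rotation vector about the tool's x, y, z in degrees, a list of three. In form: [{"gripper": gripper, "offset": [tx, ty, tz], "rotation": [ax, ay, az]}, ...]. A call has 1 to 20 rows; each row shifts and turns the commanded pose from where the row before left it, along the tool's axes as they then stand; what a row does not reach is not made up. A row lasts 1/10 s, in which the tool goes at most 50 mm and 8.59 degrees, less where a joint would pass 70% of its speed; a pose out of reach is approached as far as the arm can. A call with a gripper value outside its range is refused whole. The fingers move at their own pace and stop on an object; "newtons" is the grip in N (left out, the last holds). Time passes only in rows, so rows that do not move let the fingers close. It gives the time, the measured TCP pose, the force, the opening and the grip force at its end, in the units of the state.
- manip.get_obs(): the state, without advancing time (a new reading comes with each control period).
- imaging.camera(name): name is "scene" or "top" or "wrist"; returns the picture (384x512x3 uint8, blue, green, red); there is no depth.
- imaging.camera_model(name): a dict with "camera_matrix" (3x3 intrinsics, pixels), "world_to_cam" (4x4, takes a point from world to camera coordinates); the wrist camera has in their place "hand_eye" (4x4, takes a point from camera to tool coordinates, whose origin is the TCP and whose axes are the flange's). Camera axes: x right, y up, looking along -z (the intrinsics and any distortion apply to the point x, -y, -z); pixel columns grow to the right and rows downward; lengths in m; the calibration is good to about 2 mm. A picture is of the moment at which its call begins: read the wrist's pose just before it. camera_model takes no time and is no camera call.
- workorder.hand_in(): hands the job in; it is judged then, once.
The state is a dict: "clock": time; "joint_pos": joint angles; "joint_velocities": joint speeds; "tau": joint torques, N m; "position": TCP position; "ee_rot": TCP orientation; "ft_force": force on the tool from outside, world axes, zero at the start; "torque": the same for the moment, N m; "grip_width": opening from 0.0 (shut) to 1.0 (fully open); "grasp_force": force on a finger pad.
Only numpy, scipy, OpenCV 4.12 (cv2) and the standard library are available. Lean on these libraries where they do the work, as an engineer would, in place of code of your own. Each camera call takes 0.05 s, during which the arm holds its last target. There are 200 camera calls.

## Task

Two of the four small round tins in the front row on the bench were left with their lids standing up. Press each of these two lids fully home with a gentle push of the fingertips from above, without gripping or lifting anything or shifting the tins, then withdraw; do not touch the two tins that are already shut, the white tube or the little oil vial.

Things in the scene. Friction and masses are not known exactly. Their poses are not given: they have to be found in the camera images.
- tin_a: one of four like round tins in the front row (grey body, white push lid), 44 mm across, 56 mm high when shut, 90 to 140 g, loose, standing upright on the worktop (z = 0); origin at the centre of its underside, z up along its axis. The four tins and the tube share five places in a loose row, neighbours at least 80 mm apart centre to centre; any tin may be at any place
- tin_b: one of four like round tins in the front row (grey body, white push lid), 44 mm across, 56 mm high when shut, 90 to 140 g, loose, standing upright on the worktop (z = 0); origin at the centre of its underside, z up along its axis. The four tins and the tube share five places in a loose row, neighbours at least 80 mm apart centre to centre; any tin may be at any place
- tin_c: one of four like round tins in the front row (grey body, white push lid), 44 mm across, 56 mm high when shut, 90 to 140 g, loose, standing upright on the worktop (z = 0); origin at the centre of its underside, z up along its axis. The four tins and the tube share five places in a loose row, neighbours at least 80 mm apart centre to centre; any tin may be at any place
- tin_d: one of four like round tins in the front row (grey body, white push lid), 44 mm across, 56 mm high when shut, 90 to 140 g, loose, standing upright on the worktop (z = 0); origin at the centre of its underside, z up along its axis. The four tins and the tube share five places in a loose row, neighbours at least 80 mm apart centre to centre; any tin may be at any place
- tin_a_top (a point): centre of the flat top of this tin's lid (a disc 44 mm across); it moves with the lid: 56 mm above the worktop when the lid is home, higher by the lid's joint value
- tin_b_top (a point): centre of the flat top of this tin's lid (a disc 44 mm across); it moves with the lid: 56 mm above the worktop when the lid is home, higher by the lid's joint value
- tin_c_top (a point): centre of the flat top of this tin's lid (a disc 44 mm across); it moves with the lid: 56 mm above the worktop when the lid is home, higher by the lid's joint value
- tin_d_top (a point): centre of the flat top of this tin's lid (a disc 44 mm across); it moves with the lid: 56 mm above the worktop when the lid is home, higher by the lid's joint value
- tin_a_lid (a joint): how far this tin's lid stands up (m): 0 = home, a hard stop; at the start 0.014 to 0.020 on the two raised lids (which show the bare steel plug, 35 mm across, between white rim and tin), 0 on the two shut ones. It slides straight down with about 1 N of friction and stays where it is left (no spring)
- tin_b_lid (a joint): how far this tin's lid stands up (m): 0 = home, a hard stop; at the start 0.014 to 0.020 on the two raised lids (which show the bare steel plug, 35 mm across, between white rim and tin), 0 on the two shut ones. It slides straight down with about 1 N of friction and stays where it is left (no spring)
- tin_c_lid (a joint): how far this tin's lid stands up (m): 0 = home, a hard stop; at the start 0.014 to 0.020 on the two raised lids (which show the bare steel plug, 35 mm across, between white rim and tin), 0 on the two shut ones. It slides straight down with about 1 N of friction and stays where it is left (no spring)
- tin_d_lid (a joint): how far this tin's lid stands up (m): 0 = home, a hard stop; at the start 0.014 to 0.020 on the two raised lids (which show the bare steel plug, 35 mm across, between white rim and tin), 0 on the two shut ones. It slides straight down with about 1 N of friction and stays where it is left (no spring)
- tube: white plastic tube with a snap cap, 24 mm across and 58 mm high, loose, standing on the worktop in the same loose row as the tins; origin at the centre of its underside, z up. Bystander, not to be touched. A long bench lamp hangs 0.58 m above the worktop from 0.60 m ahead of the robot's base onwards, so keep the wrist low
- vial: small oil vial (yellow body, red cap), 14 mm across and 38 mm high, loose, standing upright beyond the left end of the row; origin at the centre of its underside, z up. Bystander, not to be touched
Things that resemble listed ones, but are neither listed nor needed, are in the scene too. What is shaped like the tin_c but orange or purple is not meant.

How it is judged:
At the end, for the whole second after the job is handed in: All four lids are home (within 2 mm); the two pressed tins stand upright, at rest, within 15 mm of where they were; the two shut tins, the tube and the vial are within 10 mm of where they were (value of joint each of tin_a_lid, tin_b_lid, tin_c_lid, tin_d_lid below 0.002 m and distance of each of tin_a, tin_c from where it was at the start of the episode below 0.015 m and angle between each of tin_a, tin_b, tin_c, tin_d's own z axis and vertical below 0.1 rad and linear speed of each of tin_a, tin_b, tin_c, tin_d below 0.02 m/s and distance of each of tin_b, tin_d, tube, vial from where it was at the start of the episode below 0.01 m); the robot touches nothing.
It fails at once if a tin was pressed hard (over 60 N) (contact force between any of the fingers, the arm and tin_a above 60 N or contact force between any of the fingers, the arm and tin_c above 60 N).
It fails at once if a tin was lifted or tipped, or its lid pulled up (height (world z) of any of tin_a, tin_c above 0.008 m or angle between any of tin_a, tin_c's own z axis and vertical above 0.3 rad or value of joint any of tin_a_lid, tin_c_lid above 0.024 m).
It fails at once if the fingers were put round a tin instead of on its lid ((z of the grasp point in the frame of tin_a below 0.055 m and horizontal distance between the grasp point and tin_a below 0.02 m) or (z of the grasp point in the frame of tin_c below 0.055 m and horizontal distance between the grasp point and tin_c below 0.02 m)).
It fails at once if a shut tin, the tube or the vial, which were to be left alone, was touched or moved over 10 mm (contact force between any of the fingers, the arm and tin_b above 0.3 N or distance of any of tin_b, tin_d, tube, vial from where it was at the start of the episode above 0.01 m or contact force between any of the fingers, the arm and tin_d above 0.3 N or contact force between any of the fingers, the arm and tube above 0.3 N or contact force between any of the fingers, the arm and vial above 0.3 N).
It also fails if it takes over 38 s, if anything falls off the work surface, if the arm or the gripper's body presses on something with over 40 N, if the wrist force passes 120 N, or if a joint passes its speed limit or range.

## Working session

There is one attempt and no reset: what is moved stays moved. The work goes in short steps, Python scripts to look and compute and a tool call to move; the robot and the scene stay as the last step left them, time stands still between calls to the robot, and variables do not carry over. Pictures are saved under pics/ and viewed, at most 10 in all, crops included, and the job is handed in when it is done.

Besides the shell and the picture viewer there is one more tool, called after "Request:" as a command line: name --argument value ..., lists and objects as JSON in quotes. jog_arm: Moves the arm, as the interface text tells. Its arguments: {"type":"object","properties":{"deltas":{"type":"array","items":{"type":"object","properties":{"gripper":{"type":"number"},"offset":{"type":"array","items":{"type":"number"}},"rotation":{"type":"array","items":{"type":"number"}}}}},"newtons":{"type":"number"}},"required":["deltas"]}

```bash
mkdir -p pics
python3 - <<'E'
from workcell import manip, imaging
import cv2, numpy as np
np.set_printoptions(precision=5,suppress=True)
o=manip.get_obs()
for k in o: print(k,o[k])
print(manip.finger_overhang)
for n in("scene","top","wrist"):
    cv2.imwrite(f"pics/{n}0.png",imaging.camera(n)); print(n,imaging.camera_model(n))
cv2.imwrite("pics/both.png",np.hstack([cv2.imread("pics/scene0.png"),cv2.imread("pics/top0.png")])[:, :])
E
```

```text
clock 0.0
joint_pos [ 1.32042  0.33288 -0.06473  1.46097  0.02163  1.3499  -0.08849]
joint_velocities [ 0.00124  0.00212 -0.00126 -0.00008  0.00174 -0.00017  0.00052]
tau [  0.00063 -62.54399   0.04941 -39.16157   0.01618   0.0097    0.00003]
position [ 0.14105 -0.60849  0.2415 ]
ee_rot [ 0.99352  0.11368 -0.00013 -0.00072]
ft_force [-0.7942   0.05542 -0.5163 ]
torque [-0.05052 -0.00676  0.02254]
grasp_force 0.0
grip_width 0.9992935903595779
0.011
scene {'camera_matrix': array([[394.83999,   0.     , 256.59472],
       [  0.     , 394.83999, 191.48178],
       [  0.     ,   0.     ,   1.     ]]), 'world_to_cam': array([[-0.88259, -0.46997,  0.01319,  0.46653],
       [ 0.22567, -0.39886,  0.88881, -0.1385 ],
       [-0.41245,  0.78743,  0.45808, -1.03388],
       [ 0.     ,  0.     ,  0.     ,  1.     ]])}
top {'camera_matrix': array([[460.0481 ,   0.     , 257.64412],
       [  0.     , 460.0481 , 188.70567],
       [  0.     ,   0.     ,   1.     ]]), 'world_to_cam': array([[ 0.02627, -0.99943, -0.02131,  0.05177],
       [ 0.99131,  0.0233 ,  0.12946, -0.52158],
       [-0.12889, -0.02453,  0.99136, -1.12401],
       [ 0.     ,  0.     ,  0.     ,  1.     ]])}
wrist {'camera_matrix': array([[328.29507,   0.     , 257.96633],
       [  0.     , 328.29507, 190.08172],
       [  0.     ,   0.     ,   1.     ]]), 'hand_eye': array([[ 0.00106,  0.95251,  0.30452,  0.07835],
       [ 1.     , -0.00115,  0.00013,  0.0009 ],
       [ 0.00047,  0.30451, -0.95251, -0.13194],
       [ 0.     ,  0.     ,  0.     ,  1.     ]])}
```

View pics/scene0.png

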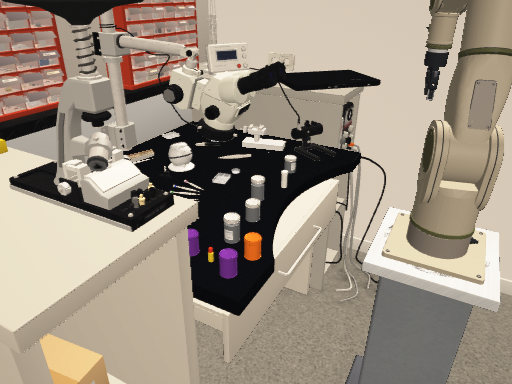

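View pics/top0.png

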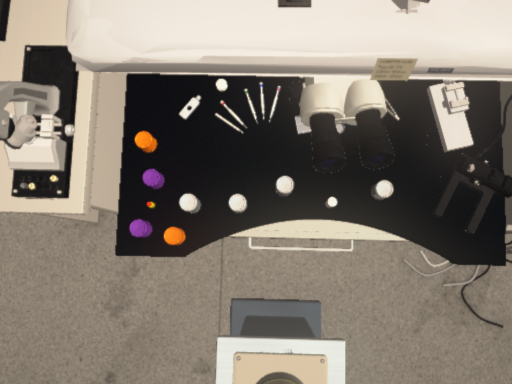

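The scene view shows the row as tins at (232,228), (253,210), (258,187) and (290,163), with the tube at (284,180). In the top view the tins are at (189,203), (237,203), (285,185) and (384,189), with the tube at (332,202) and the vial at (151,205). Possible lookalikes are the orange/purple tins at (146,142), (153,179), (141,228) and (174,236). I'll check the choice in an enlarged crop.

```bash
cat > h.py <<'E'
import numpy as np
from workcell import imaging
def ray(n,u,v,z):
    m=imaging.camera_model(n);K=m["camera_matrix"];T=m["world_to_cam"]
    d=np.linalg.inv(K)@[u,v,1];d=T[:3,:3].T@(d*[1,-1,-1]);c=-T[:3,:3].T@T[:3,3]
    return c+d*(z-c[2])/d[2]
def proj(n,p):
    m=imaging.camera_model(n);q=m["world_to_cam"]@np.r_[p,1];q=m["camera_matrix"]@(q[:3]*[1,-1,-1]);return q[:2]/q[2]
E
python3 - <<'E'
import cv2,numpy as np
from h import *
s=cv2.imread("pics/scene0.png")[150:270,180:310]; t=cv2.imread("pics/top0.png")[165:225,140:400]
a=cv2.resize(s,None,fx=6,fy=4.9,interpolation=cv2.INTER_CUBIC)
a=cv2.resize(s,None,fx=4.9,fy=4.9,interpolation=cv2.INTER_CUBIC);cv2.imwrite("pics/sc.png",a)
cv2.imwrite("pics/tc.png",cv2.resize(t,None,fx=3,fy=3,interpolation=cv2.INTER_CUBIC))
# white lid blobs in top
im=cv2.imread("pics/top0.png");m=(im.min(2)>130).astype(np.uint8)
n,l,st,c=cv2.connectedComponentsWithStats(m)
np.set_printoptions(precision=4,suppress=True)
for i in range(n):
    if 170<c[i][1]<215 and 140<c[i][0]<400 and 20<st[i][4]<600:
        print(c[i],st[i])
        for z in(.056,.073):
            p=ray("top",*c[i],z); print(z,p,[proj("scene",np.r_[p[:2],h]) for h in(0,.056,.073)])
E
```

```text
[284.4615 184.1068] [276 176  18  17 234]
0.056 [ 0.5303 -0.0018  0.056 ] [array([256.3684, 197.1857]), array([256.6011, 181.3057]), array([256.6737, 176.3529])]
0.073 [ 0.5279 -0.0012  0.073 ] [array([256.9526, 197.4357]), array([257.1978, 181.5422]), array([257.2743, 176.5851])]
[384.0833 188.3246] [376 180  17  17 228]
0.056 [ 0.5256 -0.2464  0.056 ] [array([288.9694, 170.0609]), array([289.7602, 155.8241]), array([290.0059, 151.3998])]
0.073 [ 0.5232 -0.2421  0.073 ] [array([289.082 , 170.6073]), array([289.8772, 156.337 ]), array([290.1243, 151.9019])]
[187.8816 201.9061] [179 194  18  17 245]
0.056 [0.4804 0.2356 0.056 ] [array([230.8573, 238.2919]), array([230.4962, 220.2168]), array([230.383 , 214.5485])]
0.073 [0.4788 0.2326 0.073 ] [array([231.9807, 237.9055]), array([231.6484, 219.8504]), array([231.5442, 214.1888])]
[237.2563 202.4076] [229 194  17  17 238]
0.056 [0.4821 0.1135 0.056 ] [array([252.3332, 217.3774]), array([252.4964, 200.3883]), array([252.5474, 195.0755])]
0.073 [0.4804 0.1124 0.073 ] [array([253.0348, 217.3427]), array([253.214 , 200.3562]), array([253.27  , 195.0443])]
[331.9474 201.5   ] [328 197   9  10  76]
0.056 [ 0.49   -0.1189  0.056 ] [array([283.315 , 185.6898]), array([284.0643, 170.5044]), array([284.2976, 165.7756])]
0.073 [ 0.4882 -0.1166  0.073 ] [array([283.5116, 186.0771]), array([284.2663, 170.8692]), array([284.5013, 166.1331])]
```

View pics/sc.png

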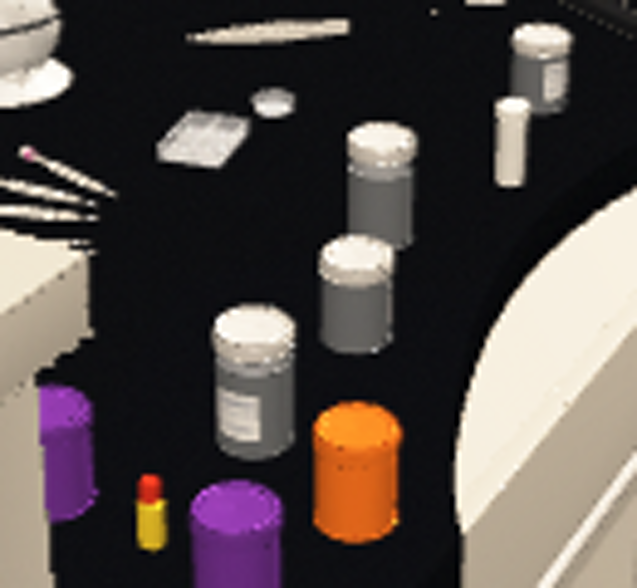

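View pics/tc.png

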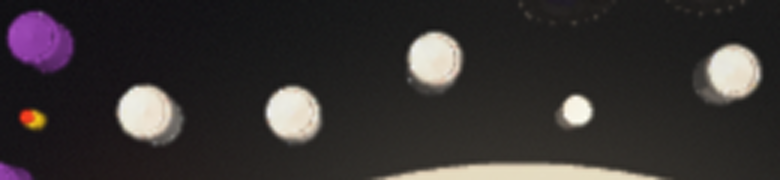

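Scene crop: the tins at (232,228) and (258,187) are clearly taller, with a bare band under the lid. Allowing for the common offset, their tops are about 0.070–0.072 m, so these two are raised: tin 1 at (0.479, 0.233) and tin 3 at (0.528, -0.001). The other two are shut. Next I'll check clearance to the microscope eyepieces near tin 3.

Run:
```python
import cv2
from h import *
s=cv2.imread("pics/scene0.png")[30:140,150:330]; t=cv2.imread("pics/top0.png")[70:180,270:400]
f=lambda a:cv2.resize(a,None,fx=3.6,fy=3.6,interpolation=cv2.INTER_CUBIC)[:396]
cv2.imwrite("pics/eye.png",cv2.resize(np.hstack([f(cv2.convertScaleAbs(s,alpha=2.)),f(cv2.convertScaleAbs(t,alpha=2.5))]),None,fx=.7,fy=.7))
np.set_printoptions(precision=3,suppress=True)
for u,v in((328,168),(377,163)):
    for z in(.15,.2,.25,.3,.35,.4): p=ray("top",u,v,z);print((u,v),p,proj("scene",p))
```

```text
(328, 168) [ 0.556 -0.097  0.15 ] [263.732 142.109]
(328, 168) [ 0.547 -0.09   0.2  ] [265.685 128.148]
(328, 168) [ 0.538 -0.084  0.25 ] [267.742 113.455]
(328, 168) [ 0.529 -0.077  0.3  ] [269.909  97.97 ]
(328, 168) [ 0.52  -0.071  0.35 ] [272.195  81.628]
(328, 168) [ 0.511 -0.064  0.4  ] [274.613  64.355]
(377, 163) [ 0.57  -0.207  0.15 ] [274.734 131.772]
(377, 163) [ 0.561 -0.196  0.2  ] [276.31  118.974]
(377, 163) [ 0.551 -0.184  0.25 ] [277.974 105.459]
(377, 163) [ 0.541 -0.172  0.3  ] [279.735  91.165]
(377, 163) [ 0.532 -0.16   0.35 ] [281.6    76.023]
(377, 163) [ 0.522 -0.148  0.4  ] [283.579  59.954]
```

View pics/eye.png

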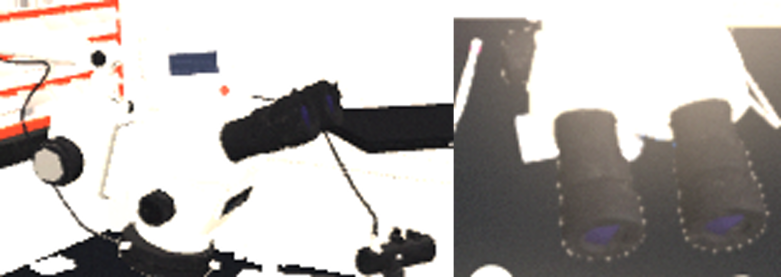

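Left eyepiece tip triangulates to about (0.515, -0.068, 0.37), so I'll lean the tool back about 22° when pressing tin 3. First I'll shut the fingers, square the yaw and travel.

Request:
jog_arm --deltas '[{"gripper":0,"offset":[0,0,0],"rotation":[0,0,6.5]},{"gripper":0,"offset":[0,0,0],"rotation":[0,0,6.5]},{"gripper":0,"offset":[0.024,-0.034,0.005],"rotation":[0,0,0]},{"gripper":0,"offset":[0.024,-0.034,0.005],"rotation":[0,0,0]},{"gripper":0,"offset":[0.024,-0.034,0.005],"rotation":[0,0,0]},{"gripper":0,"offset":[0.024,-0.034,0.005],"rotation":[0,0,0]},{"gripper":0,"offset":[0.024,-0.034,0.005],"rotation":[0,0,0]},{"gripper":0,"offset":[0.024,-0.034,0.005],"rotation":[0,0,0]},{"gripper":0,"offset":[0.024,-0.034,0.005],"rotation":[0,0,0]},{"gripper":0,"offset":[0.024,-0.034,0.005],"rotation":[0,0,0]},{"gripper":0,"offset":[0.024,-0.034,0.005],"rotation":[0,0,0]},{"gripper":0,"offset":[0.024,-0.034,0.005],"rotation":[0,0,0]},{"gripper":0,"offset":[0.024,-0.034,0.005],"rotation":[0,0,0]},{"gripper":0,"offset":[0.024,-0.034,0.005],"rotation":[0,0,0]},{"gripper":0,"offset":[0,0,0],"rotation":[0,0,0]}]'

```text
clock: 1.65
position: [0.4312, -0.1953, 0.1819]
ee_rot: [1.0, 0.004, 0.0, -0.001]
ft_force: [-0.6, -1.0, 0.1]
grip_width: 0.002
grasp_force: 0.0
```

Request:
jog_arm --deltas '[{"gripper":0,"offset":[0,-0.032,0],"rotation":[0,7.5,0]},{"gripper":0,"offset":[0,-0.032,0],"rotation":[0,7.5,0]},{"gripper":0,"offset":[0,-0.032,0],"rotation":[0,7.5,0]},{"gripper":0,"offset":[0,-0.032,0],"rotation":[0,0,0]},{"gripper":0,"offset":[0,-0.032,0],"rotation":[0,0,0]},{"gripper":0,"offset":[0,-0.032,0],"rotation":[0,0,0]},{"gripper":0,"offset":[0,0,0],"rotation":[0,0,0]},{"gripper":0,"offset":[0,0,0],"rotation":[0,0,0]}]'

```text
clock: 2.45
position: [0.4286, -0.0088, 0.1824]
ee_rot: [0.981, 0.001, 0.195, 0.0]
ft_force: [-0.0, -1.0, -0.3]
grip_width: -0.001
grasp_force: 0.0
```

Run:
```python
from workcell import manip, imaging
import cv2
from scipy.spatial.transform import Rotation as R
o=manip.get_obs();print(o["position"],R.from_quat(o["ee_rot"]).as_matrix().round(3),o["joint_pos"],o["ft_force"])
a=imaging.camera("wrist");b=imaging.camera("scene")
cv2.imwrite("pics/w1.png",cv2.vconcat([a[:, :],b])[:, :] if 0 else cv2.resize(cv2.hconcat([a,b]),(800,300)))
```

```text
[ 0.42855068 -0.00876142  0.1824345 ] [[ 0.924  0.002  0.383]
 [ 0.002 -1.    -0.   ]
 [ 0.383  0.001 -0.924]] [ 0.69565237 -0.38085305 -0.66242031  2.2880193  -0.34133395  0.78490823
 -1.34874627] [-0.01614646 -0.95243467 -0.27547565]
```

View pics/w1.png

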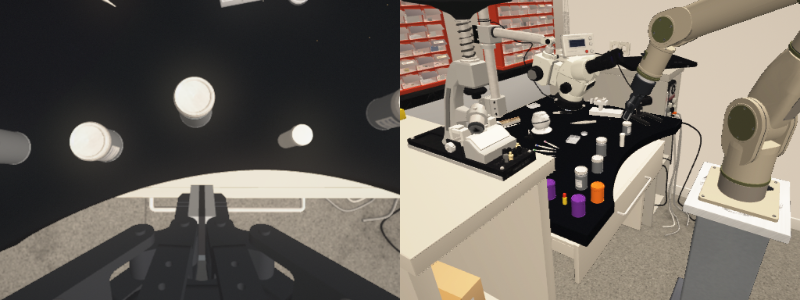

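Wrist view shows the raised lid near (250,124) full-res, almost straight ahead of the shut fingers; y works out to about -0.003, consistent with the top view. The arm is clear of the eyepieces.

Request:
jog_arm --deltas '[{"gripper":0,"offset":[0.013,-0.001,0.022],"rotation":[0,0,0]},{"gripper":0,"offset":[0.013,-0.001,0.022],"rotation":[0,0,0]},{"gripper":0,"offset":[0.013,-0.001,0.022],"rotation":[0,0,0]},{"gripper":0,"offset":[0.013,-0.001,0.022],"rotation":[0,0,0]},{"gripper":0,"offset":[0.013,-0.001,0.022],"rotation":[0,0,0]},{"gripper":0,"offset":[0,0,0],"rotation":[0,0,0]},{"gripper":0,"offset":[0,0,0],"rotation":[0,0,0]}]'

```text
clock: 3.25
position: [0.5301, -0.004, 0.1046]
ee_rot: [0.981, -0.0, 0.194, -0.001]
ft_force: [-0.3, 0.3, -0.2]
grip_width: -0.003
grasp_force: 0.0
```

Run:
```python
from workcell import manip, imaging
import cv2
o=manip.get_obs();print(o["position"],o["joint_pos"],o["ft_force"])
a=imaging.camera("wrist");b=imaging.camera("scene")
b=cv2.resize(b[100:250,180:320],(358,384),interpolation=cv2.INTER_CUBIC)
cv2.imwrite("pics/w2.png",cv2.resize(cv2.hconcat([a,b]),(800,353)))
```

```text
[ 0.53013874 -0.00404729  0.1046275 ] [ 0.80163178  0.09022753 -0.91191932  2.15460948  0.20245436  0.55045578
 -1.81798545] [-0.27356844  0.32435346 -0.1823542 ]
```

View pics/w2.png

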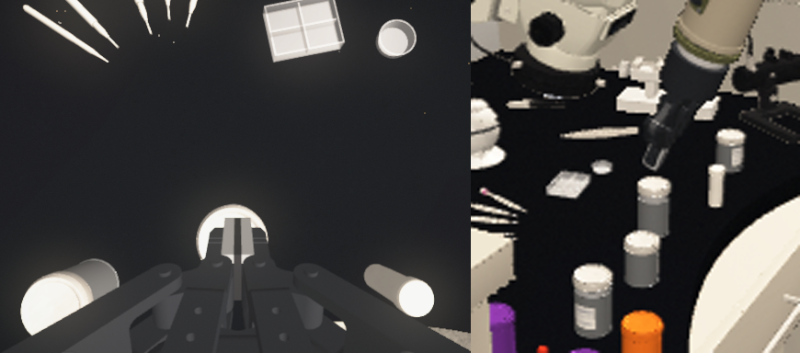

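Request:
jog_arm --deltas '[{"gripper":0,"offset":[-0.0019,-0.003,0.0046],"rotation":[0,0,0]},{"gripper":0,"offset":[-0.0019,0,0.0046],"rotation":[0,0,0]},{"gripper":0,"offset":[-0.0019,0,0.0046],"rotation":[0,0,0]},{"gripper":0,"offset":[-0.0008,0,0.0019],"rotation":[0,0,0]},{"gripper":0,"offset":[-0.0008,0,0.0019],"rotation":[0,0,0]},{"gripper":0,"offset":[-0.0008,0,0.0019],"rotation":[0,0,0]},{"gripper":0,"offset":[-0.0008,0,0.0019],"rotation":[0,0,0]},{"gripper":0,"offset":[-0.0008,0,0.0019],"rotation":[0,0,0]},{"gripper":0,"offset":[-0.0008,0,0.0019],"rotation":[0,0,0]},{"gripper":0,"offset":[-0.0008,0,0.0019],"rotation":[0,0,0]},{"gripper":0,"offset":[0,0,0],"rotation":[0,0,0]}]'

```text
clock: 4.45
position: [0.5306, -0.0005, 0.0759]
ee_rot: [0.981, 0.0, 0.195, -0.0]
ft_force: [0.1, -0.5, -0.1]
grip_width: -0.003
grasp_force: 0.0
```

Request:
jog_arm --deltas '[{"gripper":0,"offset":[-0.0008,0,0.0018],"rotation":[0,0,0]},{"gripper":0,"offset":[-0.0008,0,0.0018],"rotation":[0,0,0]},{"gripper":0,"offset":[0,0,0],"rotation":[0,0,0]}]'

```text
clock: 4.75
position: [0.5305, -0.0005, 0.072]
ee_rot: [0.981, 0.0, 0.195, -0.0]
ft_force: [-0.5, -0.2, 0.3]
grip_width: 0.0
grasp_force: 0.0
```

Request:
jog_arm --deltas '[{"gripper":0,"offset":[-0.0004,0,0.0009],"rotation":[0,0,0]},{"gripper":0,"offset":[0,0,0],"rotation":[0,0,0]}]'

```text
clock: 4.95
position: [0.5306, -0.0005, 0.0712]
ee_rot: [0.981, 0.0, 0.195, -0.0]
ft_force: [-0.1, 0.6, -0.2]
grip_width: -0.005
grasp_force: 0.1
```

Request:
jog_arm --deltas '[{"gripper":0,"offset":[-0.0004,0,0.0009],"rotation":[0,0,0]},{"gripper":0,"offset":[0,0,0],"rotation":[0,0,0]}]'

```text
clock: 5.15
position: [0.5305, -0.0005, 0.0702]
ee_rot: [0.981, 0.0, 0.195, -0.0]
ft_force: [0.4, -0.3, 0.4]
grip_width: -0.004
grasp_force: 0.1
```

Request:
jog_arm --deltas '[{"gripper":0,"offset":[-0.0004,0,0.0009],"rotation":[0,0,0]},{"gripper":0,"offset":[0,0,0],"rotation":[0,0,0]}]'

```text
clock: 5.35
position: [0.5309, -0.0005, 0.0696]
ee_rot: [0.981, 0.0, 0.195, 0.0]
ft_force: [-0.6, 0.1, 4.4]
grip_width: -0.001
grasp_force: 2.0
```

Run:
```python
from workcell import manip, imaging
import cv2
print(manip.get_obs()["ft_force"])
a=imaging.camera("wrist");b=imaging.camera("scene")
b=cv2.resize(b[140:230,220:304],(358,384),interpolation=cv2.INTER_CUBIC)
cv2.imwrite("pics/w3.png",cv2.resize(cv2.hconcat([a,b]),(800,353)))
```

```text
[-0.60154593  0.13719395  4.41219451]
```

View pics/w3.png

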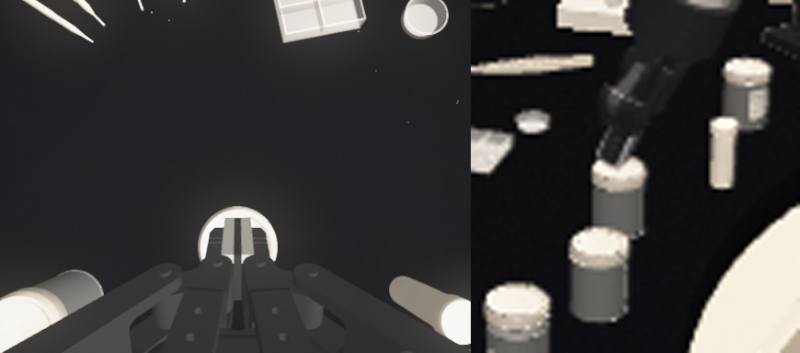

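The lid now looks as short as its shut neighbour, and the force has risen to 4.4 N. One more small push to confirm the stop.

Request:
jog_arm --deltas '[{"gripper":0,"offset":[-0.0004,0,0.0009],"rotation":[0,0,0]},{"gripper":0,"offset":[0,0,0],"rotation":[0,0,0]}]'

```text
clock: 5.65
position: [0.5318, -0.0004, 0.0695]
ee_rot: [0.981, 0.001, 0.196, 0.0]
ft_force: [-3.8, -0.3, 11.7]
grip_width: -0.003
grasp_force: 6.0
```

Hard stop confirmed (11.7 N with the height unchanged). Withdrawing and moving over to tin 1.

Request:
jog_arm --deltas '[{"gripper":0,"offset":[0.002,0,-0.005],"rotation":[0,0,0]},{"gripper":0,"offset":[0.007,0,-0.0175],"rotation":[0,0,0]},{"gripper":0,"offset":[0.007,0,-0.0175],"rotation":[0,0,0]},{"gripper":0,"offset":[0.007,0,-0.0175],"rotation":[0,0,0]},{"gripper":0,"offset":[-0.0065,-0.033,-0.0025],"rotation":[0,0,0]},{"gripper":0,"offset":[-0.0065,-0.033,-0.0025],"rotation":[0,0,0]},{"gripper":0,"offset":[-0.0065,-0.033,-0.0025],"rotation":[0,0,0]},{"gripper":0,"offset":[-0.0065,-0.033,-0.0025],"rotation":[0,0,0]},{"gripper":0,"offset":[-0.0065,-0.033,-0.0025],"rotation":[0,0,0]},{"gripper":0,"offset":[-0.0065,-0.033,-0.0025],"rotation":[0,0,0]},{"gripper":0,"offset":[-0.0065,-0.033,-0.0025],"rotation":[0,0,0]},{"gripper":0,"offset":[0,0,0],"rotation":[0,0,0]},{"gripper":0,"offset":[0,0,0],"rotation":[0,0,0]}]'

```text
clock: 6.95
position: [0.481, 0.2272, 0.1288]
ee_rot: [0.981, 0.002, 0.195, -0.0]
ft_force: [0.8, -0.3, 0.3]
grip_width: 0.005
grasp_force: 0.0
```

Run:
```python
from workcell import manip, imaging
import cv2
o=manip.get_obs();print(o["position"],o["joint_pos"],o["ft_force"])
a=imaging.camera("wrist");b=imaging.camera("scene")
b=cv2.resize(b[130:280,180:320],(358,384),interpolation=cv2.INTER_CUBIC)
cv2.imwrite("pics/w4.png",cv2.resize(cv2.hconcat([a,b]),(800,353)))
```

```text
[0.4809746  0.22723511 0.12880591] [ 0.36836905  0.11668359 -1.06630438  2.09062943  0.51809633  0.74627273
 -2.58694338] [ 0.77568536 -0.25827671  0.28227103]
```

View pics/w4.png

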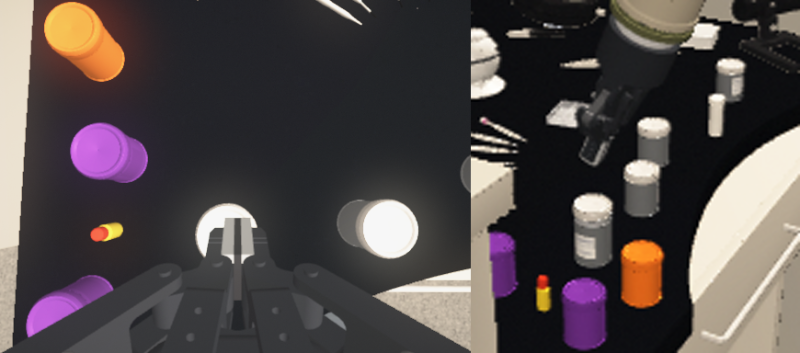

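Wrist view: tin 1's lid is at about u=246 against the fingers at 258, so its y is about 0.234, which agrees with the top view. q7 is near its limit, so I'll yaw 25° to relieve it before descending.

Request:
jog_arm --deltas '[{"gripper":0,"offset":[0,-0.003,0],"rotation":[3.2,0,-7.7]},{"gripper":0,"offset":[0,-0.003,0],"rotation":[3.2,0,-7.7]},{"gripper":0,"offset":[0,0,0],"rotation":[3.2,0,-7.7]},{"gripper":0,"offset":[0,0,0],"rotation":[0,0,0]},{"gripper":0,"offset":[0,0,0],"rotation":[0,0,0]}]'

```text
clock: 7.55
position: [0.4817, 0.2296, 0.1286]
ee_rot: [0.964, 0.183, 0.19, -0.037]
ft_force: [-0.1, -0.8, -0.5]
grip_width: 0.002
grasp_force: 0.0
```

Run:
```python
from workcell import manip, imaging
from scipy.spatial.transform import Rotation as R
o=manip.get_obs();print(o["position"],o["joint_pos"],R.from_quat(o["ee_rot"]).as_matrix().round(3))
```

```text
[0.48165215 0.22961982 0.12864562] [ 0.56217059  0.08101072 -1.14188759  2.11681459  0.24865333  0.62046389
 -1.93647492] [[ 0.861  0.366  0.353]
 [ 0.338 -0.931  0.14 ]
 [ 0.379 -0.002 -0.925]]
```

Request:
jog_arm --deltas '[{"gripper":0,"offset":[-0.0023,-0.0042,0.0099],"rotation":[0,0,0]},{"gripper":0,"offset":[-0.0038,0,0.0093],"rotation":[0,0,0]},{"gripper":0,"offset":[-0.0038,0,0.0093],"rotation":[0,0,0]},{"gripper":0,"offset":[-0.0015,0,0.0037],"rotation":[0,0,0]},{"gripper":0,"offset":[-0.0015,0,0.0037],"rotation":[0,0,0]},{"gripper":0,"offset":[-0.0008,0,0.0018],"rotation":[0,0,0]},{"gripper":0,"offset":[-0.0008,0,0.0018],"rotation":[0,0,0]},{"gripper":0,"offset":[-0.0008,0,0.0018],"rotation":[0,0,0]},{"gripper":0,"offset":[-0.0008,0,0.0018],"rotation":[0,0,0]},{"gripper":0,"offset":[-0.0008,0,0.0018],"rotation":[0,0,0]},{"gripper":0,"offset":[-0.0008,0,0.0018],"rotation":[0,0,0]},{"gripper":0,"offset":[-0.0008,0,0.0018],"rotation":[0,0,0]},{"gripper":0,"offset":[-0.0008,0,0.0018],"rotation":[0,0,0]},{"gripper":0,"offset":[0,0,0],"rotation":[0,0,0]}]'

```text
clock: 8.95
position: [0.4803, 0.236, 0.0745]
ee_rot: [0.963, 0.187, 0.19, -0.038]
ft_force: [0.7, 0.3, -0.5]
grip_width: -0.003
grasp_force: 0.0
```

Request:
jog_arm --deltas '[{"gripper":0,"offset":[-0.0004,0,0.0009],"rotation":[0,0,0]},{"gripper":0,"offset":[-0.0004,0,0.0009],"rotation":[0,0,0]},{"gripper":0,"offset":[-0.0004,0,0.0009],"rotation":[0,0,0]},{"gripper":0,"offset":[-0.0004,0,0.0009],"rotation":[0,0,0]},{"gripper":0,"offset":[0,0,0],"rotation":[0,0,0]}]'

```text
clock: 9.45
position: [0.4803, 0.236, 0.0708]
ee_rot: [0.963, 0.187, 0.19, -0.038]
ft_force: [-1.3, -0.1, 0.1]
grip_width: 0.002
grasp_force: 0.0
```

Request:
jog_arm --deltas '[{"gripper":0,"offset":[-0.0004,0,0.0009],"rotation":[0,0,0]},{"gripper":0,"offset":[0,0,0],"rotation":[0,0,0]}]'

```text
clock: 9.65
position: [0.4803, 0.236, 0.0698]
ee_rot: [0.963, 0.187, 0.19, -0.038]
ft_force: [0.3, -0.1, 0.4]
grip_width: 0.002
grasp_force: 0.1
```

Request:
jog_arm --deltas '[{"gripper":0,"offset":[-0.0004,0,0.0009],"rotation":[0,0,0]},{"gripper":0,"offset":[0,0,0],"rotation":[0,0,0]}]'

```text
clock: 9.85
position: [0.481, 0.2364, 0.0696]
ee_rot: [0.963, 0.187, 0.191, -0.038]
ft_force: [-2.0, -0.6, 7.9]
grip_width: -0.0
grasp_force: 3.7
```

Same stop height as the first tin (0.0696) and a clear force rise. One more small push, then withdraw.

Request:
jog_arm --deltas '[{"gripper":0,"offset":[-0.0002,0,0.0005],"rotation":[0,0,0]},{"gripper":0,"offset":[0,0,0],"rotation":[0,0,0]}]'

```text
clock: 10.05
position: [0.4814, 0.2367, 0.0696]
ee_rot: [0.963, 0.187, 0.191, -0.038]
ft_force: [-2.9, -1.5, 11.4]
grip_width: -0.003
grasp_force: 6.0
```

Request:
jog_arm --deltas '[{"gripper":0,"offset":[0.002,0,-0.005],"rotation":[0,0,0]},{"gripper":0,"offset":[0.007,0,-0.0175],"rotation":[0,0,0]},{"gripper":0,"offset":[0.007,0,-0.0175],"rotation":[0,0,0]},{"gripper":0,"offset":[0.007,0,-0.0175],"rotation":[0,0,0]},{"gripper":0,"offset":[0.007,0,-0.0175],"rotation":[0,0,0]},{"gripper":0,"offset":[0,0,-0.02],"rotation":[0,0,0]},{"gripper":0,"offset":[0,0,-0.02],"rotation":[0,0,0]},{"gripper":0,"offset":[0,0,0],"rotation":[0,0,0]},{"gripper":0,"offset":[0,0,0],"rotation":[0,0,0]}]'

```text
clock: 10.95
position: [0.4659, 0.2294, 0.1861]
ee_rot: [0.963, 0.187, 0.19, -0.037]
ft_force: [0.8, 1.2, 0.3]
grip_width: -0.001
grasp_force: 0.0
```

Run:
```python
from workcell import manip, imaging
import cv2
o=manip.get_obs();print(o["position"],o["joint_pos"],o["ft_force"])
a=imaging.camera("top")[160:230,130:400];b=imaging.camera("scene")[140:260,180:310]
a0=cv2.imread("pics/top0.png")[160:230,130:400]
f=lambda x,w:cv2.resize(x,(w,round(x.shape[0]*w/x.shape[1])),interpolation=cv2.INTER_CUBIC)
L=cv2.vconcat([f(a0,440),f(a,440)]);B=f(b,360)
L=cv2.copyMakeBorder(L,0,B.shape[0]-L.shape[0],0,0,cv2.BORDER_CONSTANT)
cv2.imwrite("pics/end.png",cv2.hconcat([L,B]))
```

```text
[0.46586134 0.22939072 0.18613119] [ 0.65308822 -0.1477681  -1.14275996  2.08372233 -0.12687907  0.73433538
 -1.62228009] [0.83031983 1.23285315 0.25419508]
```

View pics/end.png

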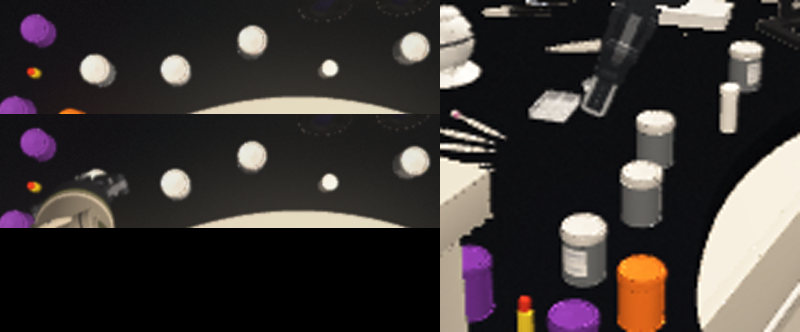

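All four tins now show the same shut height, everything is where it stood, and the arm is clear.

```bash
python3 -c "
from workcell import workorder
print(workorder.hand_in())"
```

```text
the job is handed in; nothing more can be done
None
```

I pressed both raised lids down to their hard stops with no more than about 12 N, withdrew the arm and handed the job in; the final pictures show all four tins shut and nothing else visibly moved, but hand-in returned no verdict.

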